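# Hang the check weight on the bench spring balance and tug-test it

## Robot

A 6-joint arm with a two-finger parallel gripper is mounted at the origin on the work surface. World frame = base frame: x ahead of the robot, y to its left, z up, the work surface at z = 0. Lengths are in m, angles in rad, forces in N, time in s.
With the tool pointing down it reaches from about 0.35 to 0.975 m from the base axis. Payload 17.4 kg.
Tool frame: the origin (TCP) lies on the mounting face of the last link; the fingertips stand env.tip_reach ahead of it and the grasp point (between the pads) lies 155 mm ahead of it (env.tip_reach is the distance from the TCP to the fingertips, in m); z points along the fingers, y is the line along which they close (so a half turn about z gives the same grasp; the last joint's range is limited). The gripper opens to 85 mm and grips with 20 to 120 N. Pads are 22 mm wide; open, the fingers measure 114 mm over their backs; the gripper's body (76 mm by 85 mm) begins 54 mm behind the grasp point. The pads swing forward as they close: fully open they stand 13 mm farther back than shut.
Start: joints at [-1.211, 0.116, 1.442, -0, 1.584, -0.038], TCP at [0.261, -0.622, 0.405] pointing down, gripper open.
Joint ranges: [-2.83, 2.83], [-0.83, 2.19], [0.07, 2.5], [-1.14, 4.28], [0.01, 3], [-2.97, 2.97]. Speed limits (rad/s): [1.89, 1.89, 2.22, 3.14, 3.14, 3.14].

## Interface

Orientations are given as a unit quaternion [w, x, y, z].
In Python, from rig import env, ik, viewer, ticket gives the robot as it stands. Calls block until the motion is done:
- env.reach(position, orientation): joint-space move of the TCP to a pose.
- env.move_linear(position, frame=None, feed=0.15): straight line of the TCP; frame=None keeps the orientation; feed is the mean speed in m/s.
- env.goto_joints(angles): joint-space move.
- env.move_gripper(opening, strength=None): finger opening in m; strength is the grip in N (None keeps the last); returns when the fingers have stopped.
- env.dwell(seconds).
- ik(position, orientation): joint angles nearest the present ones, or None.
- env.sense(): the state.
- viewer.camera(name): name is "scene" or "top"; returns the picture (480x640x3 uint8, blue, green, red); there is no depth.
- viewer.camera_info(name): a dict with "K" (3x3 intrinsics, pixels), "R" (3x3) and "t" (3): a world point X has camera coordinates R X + t. Camera axes: x right, y down, z forward; pixel columns grow to the right and rows downward; lengths in m; the calibration is good to about 2 mm. A picture is of the moment at which its call begins. camera_info takes no time and is no camera call.
A pose or a line that the arm cannot do raises env.MotionError and nothing moves.
- ticket.hand_in(): hands the job in; it is judged then, once.
The state is a dict: "clock": time; "joints": joint angles; "qd": joint speeds; "effort": joint torques, N m; "eef_pos": TCP position; "eef_rot": TCP orientation; "wrist_force": force on the tool from outside, world axes, zero at the start; "torque": the same for the moment, N m; "finger_gap": finger opening in m; "gripper_force": force on a finger pad.
Only numpy, scipy, OpenCV 4.12 (cv2) and the standard library are available. Lean on these libraries where they do the work, as an engineer would, in place of code of your own. Each camera call takes 0.05 s, during which the arm holds its last target. There are 200 camera calls.

## Task

Pick up the check weight by its red tab and hang it by its window on the hook of the spring balance. While still holding it, tug it gently downward with about 8 newtons beyond its own weight for about a second to confirm that the hook holds it, then ease off the pull before letting go and leave it hanging still. Never load the hook hard (17 newtons in all is too much), and leave the reel, the pot and the screwdriver where they are.

Things in the scene. Friction and masses are not known exactly. Their poses are not given: they have to be found in the camera images.
- check_weight: Check weight standing upright, 0.42 kg (times 0.8 to 1.2). Origin: centre of its underside, z up. Brass foot 48 mm wide, z 0 to 32 mm; steel yoke 12 mm thick along x, 46 mm wide along y, z 32 to 94, with a window right through it along x: 30 mm wide (y), z 32 to 82, under a 12 mm top bar; above it the red tab. The same after a half turn about z.
- weight_tab (a point): Centre of the weight's red grip tab, 113 mm above the weight's origin. The tab spans z 94 to 133 mm, is 24 mm wide along the weight's y and 14 mm thick along its x; take it from above.
- eye_top (a point): Middle of the underside of the window's top bar, 82 mm above the weight's origin: the place that rests on the hook.
- balance: Spring balance fixed to the bench. Origin: on the bench under its housing, z up. Blue base plate 130 x 110 x 12 mm, white housing 50 x 75 mm, up to 255 mm high, its front at x = -25 mm. From it a hook of 8 mm round steel bar sticks out along -x: seat (level, 22 mm long) about x = -110, upturned tip ending at x = -134. To hang, bring its window over the tip along +x and lower it.
- hook_top (a point): Fixed point 180 mm above the bench, 110 mm out along the balance's -x axis, with the balance's axes. The top of the hook's seat is straight below it, 0 to 16 mm lower, as its height setting was last left (not reported, does not change): find it by feel or sight. Pulled down, the hook gives about 4 N per mm from there, springs back when unloaded, and has a hard stop after 14 mm.
- hook_tip (a point): Fixed point 24 mm farther out along the balance's -x than hook_top and 12 mm above it: where the end of the hook's tip is when the hook is set highest. Tip end is always 12 mm, and the arm by the housing 10 mm, above the seat's top; the bar's underside is 8 mm below the seat's top. So the window's top bar clears the tip at any setting when eye_top is 15 to 20 mm above hook_top.
- reel: Bystander: small reel with blue flanges, 64 mm diameter, 40 mm high. Origin: centre of the underside.
- pot: Bystander: yellow plastic pot, 60 mm diameter, 60 mm high, open at the top. Origin: centre of the underside.
- screwdriver: Bystander: screwdriver lying on the bench, red handle, about 200 mm long. Origin: underside, near its middle.
There are look-alikes about, which are no part of the job. Several things look just like the balance: the one meant starts nearest to the robot's base. Leave any turquoise look-alike of the check_weight alone.

How it is judged:
On the way, in this order (a step that is already met when the one before it is completed fails the run):
1. the hook passes through the weight's window, above the hook seat, weight in the fingers (x of eye_top in the frame of hook_top between -0.014 and 0.014 m and y of eye_top in the frame of hook_top between -0.011 and 0.011 m and z of eye_top in the frame of hook_top between -0.028 and 0.026 m and contact force between the fingers and check_weight above 0.5 N), for 0.05 s.
2. tugged down while held: the hook carries over 8.5 N, the fingers still on the weight (x of eye_top in the frame of hook_top between -0.014 and 0.014 m and y of eye_top in the frame of hook_top between -0.011 and 0.011 m and contact force between check_weight and balance above 8.5 N and contact force between the fingers and check_weight above 0.5 N), for 0.4 s.
3. pull eased off before letting go: the hook carries less than 7 N, the fingers still on the weight (x of eye_top in the frame of hook_top between -0.014 and 0.014 m and y of eye_top in the frame of hook_top between -0.011 and 0.011 m and contact force between check_weight and balance below 7 N and contact force between the fingers and check_weight above 0.5 N), for 0.05 s.
At the end, for the whole second after the job is handed in: The check weight hangs still (under 30 mm/s) and upright (within 0.2 rad) from the hook seat by its window (eye_top within 14 mm along and 11 mm across the hook of hook_top, between 3 mm above and 24 mm below it), only the hook carrying it, let go (x of eye_top in the frame of hook_top between -0.014 and 0.014 m and y of eye_top in the frame of hook_top between -0.011 and 0.011 m and z of eye_top in the frame of hook_top between -0.024 and 0.003 m and contact force between check_weight and balance between 2 and 7 N and angle between check_weight's own z axis and vertical below 0.2 rad and linear speed of check_weight below 0.03 m/s and contact force between the fingers and check_weight below 0.1 N); the robot touches nothing.
It fails at once if the balance is loaded or knocked with more than 17 N by the weight (contact force between check_weight and balance above 17 N).
It fails at once if the robot presses on the balance with more than 17 N (contact force between any of the fingers, the arm and balance above 17 N).
It fails at once if the reel is moved more than 20 mm (distance of reel from where it was at the start of the episode above 0.02 m).
It fails at once if the pot is moved more than 20 mm (distance of pot from where it was at the start of the episode above 0.02 m).
It fails at once if the screwdriver is moved more than 20 mm (distance of screwdriver from where it was at the start of the episode above 0.02 m).
It also fails if it takes over 51 s, if anything falls off the work surface, if the arm or the gripper's body presses on something with over 40 N, if the wrist force passes 120 N, or if a joint passes its speed limit or range.

## Working session

There is one attempt and no reset: what is moved stays moved. The work goes in short steps, each a Python script; the robot and the scene stay as the last script left them, time stands still between calls to the robot, and variables do not carry over. Pictures are saved under pics/ and viewed, at most 10 in all, crops included, and the job is handed in when it is done.

```bash
mkdir -p pics; ls; python3 - <<'E'
from rig import env,viewer
import cv2
for n in ("scene","top"):
    cv2.imwrite(f"pics/{n}0.png",viewer.camera(n)); i=viewer.camera_info(n); print(n,i)
s=env.sense(); print(s, env.tip_reach)
E
```

```text
pics
scene {'K': array([[435.32260745,   0.        , 323.00279651],
       [  0.        , 435.32260745, 247.27010359],
       [  0.        ,   0.        ,   1.        ]]), 'R': array([[-0.8524581 ,  0.52261352, -0.01379484],
       [ 0.42865044,  0.68359814, -0.59072191],
       [-0.29928913, -0.50947884, -0.80675729]]), 't': array([ 0.48001428, -0.22436933,  1.25151378])}
top {'K': array([[606.70694404,   0.        , 316.40788709],
       [  0.        , 606.70694404, 225.54169329],
       [  0.        ,   0.        ,   1.        ]]), 'R': array([[ 0.02117906, -0.99975132,  0.00698155],
       [-0.98602387, -0.02204147, -0.16513965],
       [ 0.16525247, -0.00338647, -0.98624548]]), 't': array([0.04342511, 0.62966372, 1.12029992])}
{'clock': 0.1, 'joints': array([-1.21079444e+00,  1.16451739e-01,  1.44223053e+00,  4.84258093e-06,
        1.58401784e+00, -3.78170347e-02]), 'qd': array([ 0.00191124, -0.00033343, -0.00080962, -0.00183531,  0.00198388,
       -0.00051242]), 'effort': array([ 8.65309062e-05, -7.33674073e+01, -6.33786678e+01,  2.26494689e-05,
        5.31535596e-03,  4.63689264e-05]), 'eef_pos': array([ 0.26148439, -0.62230091,  0.40400673]), 'eef_rot': array([-5.46944556e-04,  9.80282495e-01,  1.97600414e-01, -8.64259302e-05]), 'wrist_force': array([0.17196222, 0.58671991, 0.08082948]), 'torque': array([0.01151464, 0.02583058, 0.0408073 ]), 'gripper_force': 0.0, 'finger_gap': 0.08507888859293362} 0.1734
```

View pics/scene0.png

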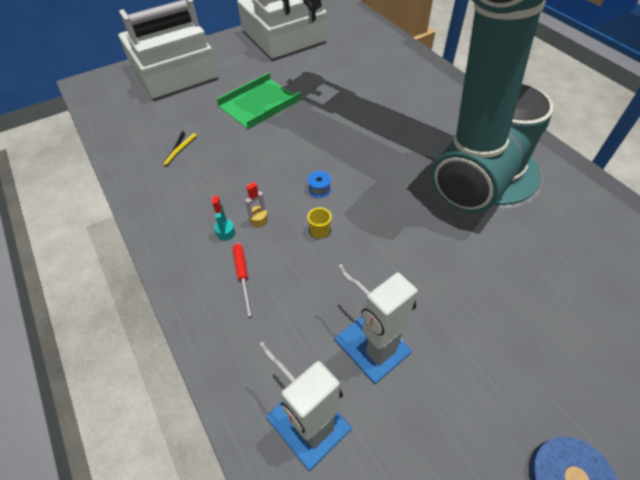

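View pics/top0.png

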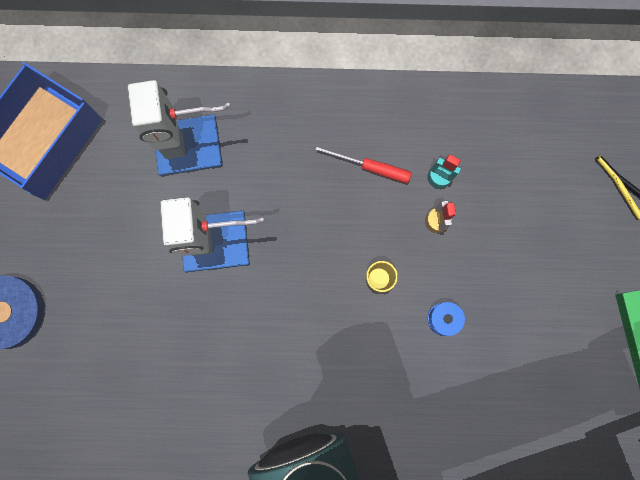

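The scene view shows two balances: one at scene (380,330) / top (215,240), the other at (310,420) / (185,140). It also shows two weights: brass at scene (257,205) / top (440,217), and turquoise at (222,220) / (443,172). I choose the lower balance in the top view, which is nearest the base, and the brass weight. Next come close crops to check the choice and measure.

```bash
python3 - <<'E'
import cv2,numpy as np
s=cv2.imread("pics/scene0.png");t=cv2.imread("pics/top0.png")
def c(im,x,y,w,h,k):
    o=cv2.resize(im[y:y+h,x:x+w],None,fx=k,fy=k,interpolation=cv2.INTER_CUBIC)
    for i in range(0,w,10): cv2.putText(o,str(x+i),(i*k,8),0,.3,(255,255,255),1); cv2.line(o,(i*k,10),(i*k,14),(255,255,255),1)
    for i in range(10,h,10): cv2.putText(o,str(y+i),(0,i*k+3),0,.3,(255,255,255),1);cv2.line(o,(20,i*k),(25,i*k),(255,255,255),1)
    return o
a=np.hstack([c(s,235,175,50,60,8),c(t,415,185,50,60,8)])
b=np.hstack([c(s,330,255,100,130,4),c(t,155,185,100,130,4)])
b2=np.hstack([c(s,330,255,90,135,4),c(t,158,190,110,90,4)[:, :]]) if 0 else None
cv2.imwrite("pics/w.png",a)
cv2.imwrite("pics/b.png",np.vstack([np.hstack([c(s,330,255,100,130,4),np.zeros((520,0,3),np.uint8)])]))
p=c(s,328,255,90,130,4); q=c(t,155,190,110,90,4)
o=np.zeros((520,800,3),np.uint8); o[:520,:360]=p; o[:360,360:800]=q
cv2.imwrite("pics/b.png",o)
E
```

```text
(no output)
```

View pics/w.png

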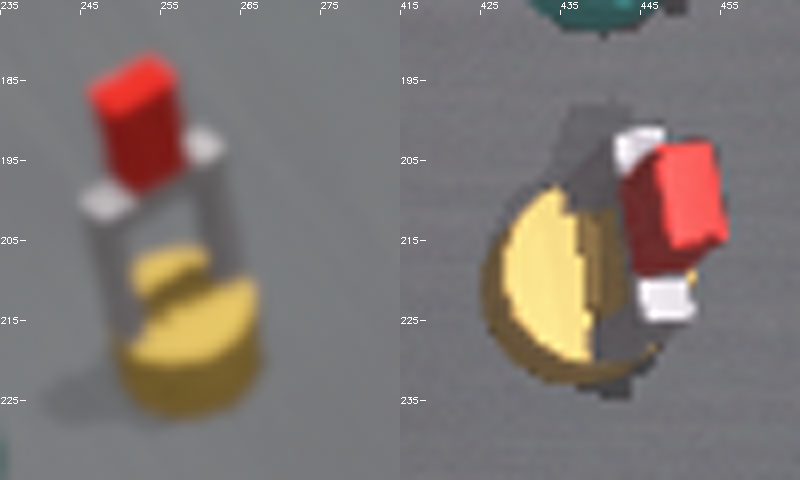

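View pics/b.png

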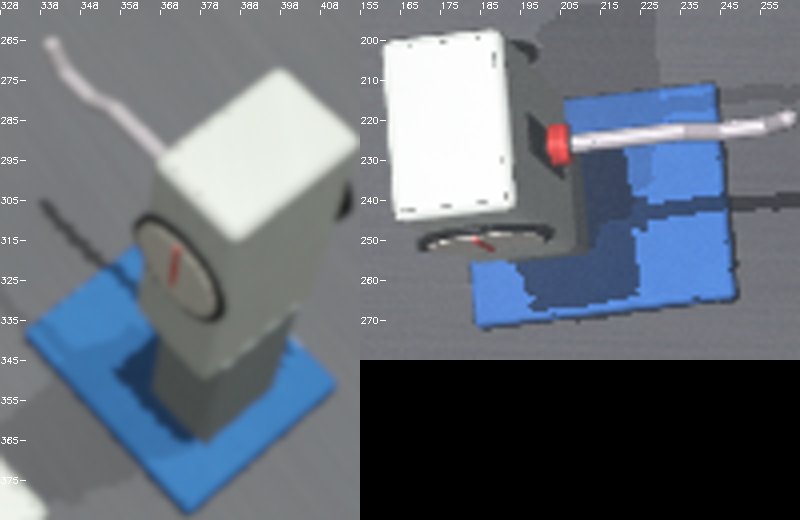

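The crops confirm the brass weight with its red tab: tab top centre at about top (451.3,208.9) and scene (251.1,185.1). The chosen balance has its hook tip at about top (262,219) and scene (340,265). Next I triangulate.

```bash
cat > h.py <<'E'
import numpy as np, cv2
from rig import env, ik, viewer, ticket
I={n:viewer.camera_info(n) for n in("scene","top")}
P={n:i["K"]@np.c_[i["R"],i["t"]] for n,i in I.items()}
def tri(s,t):
    X=cv2.triangulatePoints(P["scene"],P["top"],np.array(s,float),np.array(t,float))[:,0];return X[:3]/X[3]
def proj(n,X):
    p=P[n]@np.r_[X,1];return p[:2]/p[2]
def onz(n,uv,z):
    i=I[n];d=i["R"].T@np.linalg.solve(i["K"],[*uv,1]);c=-i["R"].T@i["t"];return c+d*(z-c[2])/d[2]
E
python3 - <<'E'
from h import *
A=np.array
np.set_printoptions(precision=4,suppress=True)
o8=A([.44,.44]);o4=A([.375,.375])
tt=A([[658,148],[712,141],[728,238],[675,250]])/8+A([365,185])-o8
ts=A([[90,92],[153,53],[178,75],[108,118]])/8+A([235,175])-o8
print("tab top tri",tri(ts.mean(0),tt.mean(0)))
q=A([onz("top",p,.133) for p in tt]);print("top z.133",q.mean(0),q)
q=A([onz("scene",p,.133) for p in ts]);print("scene z.133",q.mean(0),q)
sh=A([onz("top",p/8+A([365,185])-o8,.094) for p in A([[640,148],[666,298]])]);print("shoulders",sh,sh.mean(0))
hs=A([[160,155],[283,67],[358,140],[238,238]])/4+A([328,255])-o4
ht=A([[384,45],[500,30],[514,205],[397,219]])/4+A([65,190])-o4
# scene order -> find: print both on z=.255
for n,h in(("scene",hs),("top",ht)):
    q=A([onz(n,p,.255) for p in h]);print("housing",n,q.mean(0),"\n",q)
print("housing tri",tri(hs.mean(0),ht.mean(0)))
pt=A([[715,84],[737,299],[478,327]])/4+A([65,190])-o4
ps=A([[27,340],[188,514],[335,383]])/4+A([328,255])-o4
for n,h in(("top",pt),("scene",ps)): print("plate",n,A([onz(n,p,.012) for p in h]))
print("tip",tri(A([50,42])/4+A([328,255])-o4,A([790,117])/4+A([65,190])-o4))
E
```

```text
tab top tri [ 0.6511 -0.1859  0.1307]
top z.133 [ 0.6511 -0.1857  0.133 ] [[ 0.6616 -0.1779  0.133 ]
 [ 0.6635 -0.1902  0.133 ]
 [ 0.6412 -0.1934  0.133 ]
 [ 0.6382 -0.1814  0.133 ]]
scene z.133 [ 0.6509 -0.1828  0.133 ] [[ 0.663  -0.1867  0.133 ]
 [ 0.6398 -0.1913  0.133 ]
 [ 0.6376 -0.1789  0.133 ]
 [ 0.6631 -0.1741  0.133 ]]
shoulders [[ 0.6697 -0.1823  0.094 ]
 [ 0.6341 -0.1879  0.094 ]] [ 0.6519 -0.1851  0.094 ]
housing scene [0.5965 0.2827 0.255 ] 
 [[0.6335 0.2632 0.255 ]
 [0.5639 0.2555 0.255 ]
 [0.5595 0.3009 0.255 ]
 [0.629  0.3112 0.255 ]]
housing top [0.5975 0.2803 0.255 ] 
 [[0.6291 0.3081 0.255 ]
 [0.6362 0.2621 0.255 ]
 [0.5656 0.2526 0.255 ]
 [0.559  0.2985 0.255 ]]
housing tri [0.5971 0.2813 0.2528]
plate top [[0.6624 0.2041 0.012 ]
 [0.5545 0.1888 0.012 ]
 [0.5379 0.3158 0.012 ]]
plate scene [[0.6643 0.2122 0.012 ]
 [0.6458 0.3345 0.012 ]
 [0.5395 0.3184 0.012 ]]
tip [0.6155 0.1513 0.1838]
```

Heights check out: tab top 0.131 against 0.133, housing 0.253 against 0.255, hook tip 0.131 m out against 0.134. I'll grasp across the tab's 24 mm width so the fingers open away from the hook.

```bash
cat >> h.py <<'E'
def down(slope):
    from scipy.spatial.transform import Rotation as Ro
    c=np.array([1,slope,0])/np.hypot(1,slope); b=None
    for y in(c,-c):
        z=np.array([0,0,-1.]);q=Ro.from_matrix(np.c_[np.cross(y,z),y,z]).as_quat()[[3,0,1,2]]
        j=ik([.64,0,.4],q)
        if j is not None and (b is None or abs(j[5])<b[0]): b=(abs(j[5]),q)
    return b[1]
def st(m=""):
    s=env.sense();print(m,round(s["clock"],2),s["eef_pos"].round(4),"F",s["wrist_force"].round(2),"gap",round(s["finger_gap"],4),"gf",round(s["gripper_force"],1))
    return s
def fz(n=5):
    v=[]
    for _ in range(n): env.dwell(.02);v.append(env.sense()["wrist_force"][2])
    return np.mean(v)
WX,WY=.651,-.1853; WS=.16; BS=.138
E
python3 - <<'E'
from h import *
q=down(WS)
env.move_gripper(.055,60)
env.reach([WX,WY,.40],q); st("above")
print("base fz",fz(10))
env.move_linear([WX,WY,.117+.155],feed=.1); st("at")
env.move_gripper(.0,60); st("grip")
env.move_linear([WX,WY,.29],feed=.05)
cv2.imwrite("pics/g_s.png",viewer.camera("scene"));cv2.imwrite("pics/g_t.png",viewer.camera("top"))
st("up"); print(fz(10))
a=cv2.imread("pics/g_s.png")[120:270,190:330];b=cv2.imread("pics/g_t.png")[140:290,380:520]
cv2.imwrite("pics/g.png",cv2.resize(np.hstack([a,b]),None,fx=2.8,fy=2.8,interpolation=2))
E
```

```text
above 2.61 [ 0.6508 -0.1862  0.4   ] F [-1.01 -0.13  0.46] gap 0.0546 gf 0.0
base fz -0.1299277944630229
at 4.21 [ 0.6511 -0.1853  0.2728] F [ 0.98  0.9  -0.05] gap 0.0549 gf 0.0
grip 4.59 [ 0.651  -0.1854  0.2725] F [-0.66 -0.2   4.09] gap 0.0234 gf 59.9
up 5.2 [ 0.6509 -0.1853  0.2896] F [ 0.5  -0.95 -4.93] gap 0.0231 gf 58.9
-4.396817365807597
```

View pics/g.png

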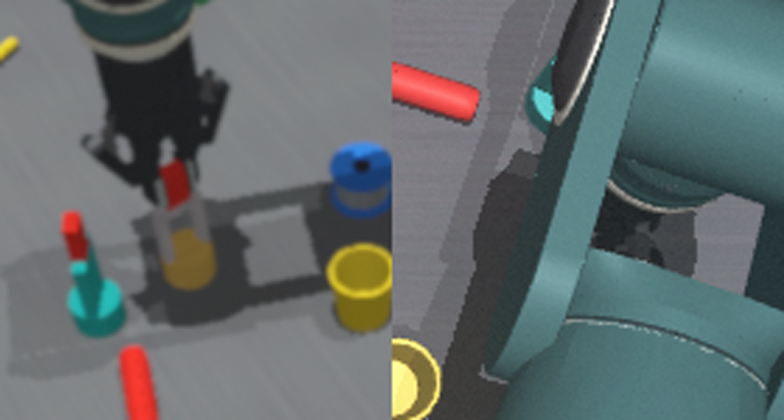

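The weight is held square by its tab (scene crop: tab between the fingers at about (175,180)), gap 23 mm, load about 4.3 N. Next I lift and move to just outside the hook tip.

```bash
cat >> h.py <<'E'
D=np.array([BS,-1])/np.hypot(1,BS)   # balance -x
C=np.array([.5971,.2813]); HT=C+.11*D+np.array([0,.001]); OFF=.1905
def at(out,ez): return [*(HT+out*D),ez+OFF]   # eye_top out along -x, height ez
E
python3 - <<'E'
from h import *
print(HT)
env.move_linear([WX,WY,.198+OFF],feed=.15)
q=down(BS)
env.reach(at(.07,.198),q); st("pre")
env.dwell(.3); print("fz held",fz(20))
a=viewer.camera("scene");cv2.imwrite("pics/p_s.png",a)
b=viewer.camera("top");cv2.imwrite("pics/p_t.png",b)
e=np.r_[at(.07,.198)[:2],.198]
print(proj("scene",e),proj("top",e),proj("scene",np.r_[HT,.18]))
cv2.imwrite("pics/p.png",cv2.resize(np.hstack([a[190:350,270:410],b[150:310,190:330]]),None,fx=2.8,fy=2.8,interpolation=2))
E
```

```text
[0.61213749 0.17333269]
pre 7.29 [0.622  0.1031 0.3883] F [ 0.51 -0.81 -5.08] gap 0.0233 gf 59.0
fz held -4.232943162091073
[323.84534194 245.35565235] [289.25019506 214.70931529] [347.14507957 273.43989782]
```

View pics/p.png

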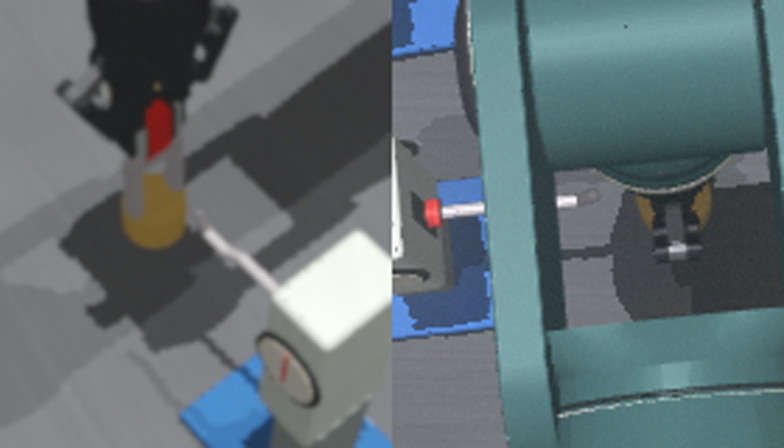

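The picture shows the weight outside the tip (tip at crop (195,215), weight at (150,190)), in line with the hook. Next I advance with a force guard, then lower by feel.

```bash
python3 - <<'E'
from h import *
f0=np.mean([env.dwell(.02) or env.sense()["wrist_force"] for _ in range(10)],0)
ok=True
for o in(.054,.044,.034,.024,.014,.005,0):
    env.move_linear(at(o,.198),feed=.05)
    f=np.mean([env.dwell(.02) or env.sense()["wrist_force"] for _ in range(6)],0)-f0
    print(o,f.round(2))
    if np.abs(f).max()>2.5: ok=False;print("STOP");break
st()
b=viewer.camera("top");a=viewer.camera("scene")
cv2.imwrite("pics/i.png",cv2.resize(np.hstack([a[200:360,290:430],b[150:310,170:310]]),None,fx=2.8,fy=2.8,interpolation=2))
E
```

```text
0.054 [0.11 0.01 0.14]
0.044 [ 0.06  0.2  -0.11]
0.034 [ 0.01 -0.09  0.08]
0.024 [ 0.04 -0.07 -0.21]
0.014 [-0.23 -0.31  0.02]
0.005 [ 0.12 -0.45 -0.26]
0 [-0.23  0.02  0.56]
 11.34 [0.6121 0.1734 0.3885] F [-0.53  0.41 -4.93] gap 0.0234 gf 59.1
```

View pics/i.png

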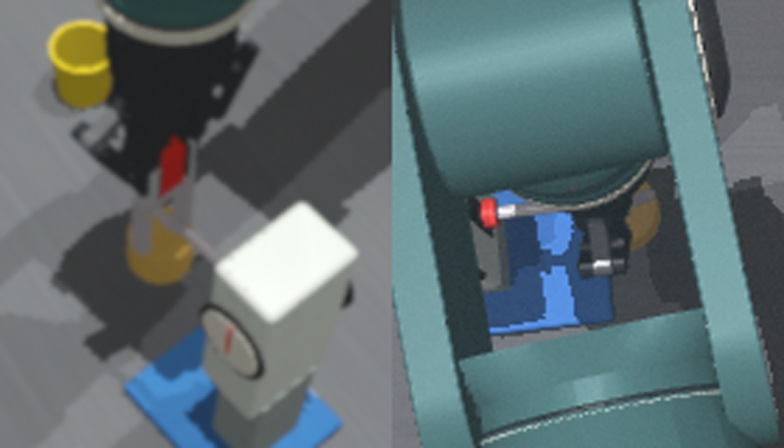

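The hook (crop (185,225)) passes through the window and nothing touches. Now I lower by feel, tug, and ease off.

```bash
python3 - <<'E'
from h import *
H=-4.25
z=.198;step=.0015;F=0;log=[]
while F<11.6 and z>.157:
    z-=step; env.move_linear(at(0,z),feed=.02); F=fz(6)-H
    log.append((round(z,4),round(F,2)))
    if F>1.2:
        if step>.001: zc=z
        step=.0005 if F<10.5 else .0003
    if F>13.5: break
print(log); st("tug")
t=[]
for _ in range(12): env.dwell(.08); t.append(round(env.sense()["wrist_force"][2]-H,1))
print("hold",t)
while F>4.4 and z<.2:
    z+=.0005 if F<7 else .001; env.move_linear(at(0,z),feed=.02); F=fz(8)-H
print("eased",z,F,fz(15)-H); st()
E
```

```text
[(0.1965, np.float64(-0.19)), (0.195, np.float64(0.05)), (0.1935, np.float64(-0.13)), (0.192, np.float64(0.06)), (0.1905, np.float64(-0.09)), (0.189, np.float64(0.03)), (0.1875, np.float64(0.03)), (0.186, np.float64(-0.29)), (0.1845, np.float64(0.05)), (0.183, np.float64(0.15)), (0.1815, np.float64(-0.34)), (0.18, np.float64(0.06)), (0.1785, np.float64(-0.31)), (0.177, np.float64(-0.28)), (0.1755, np.float64(-0.09)), (0.174, np.float64(0.52)), (0.1725, np.float64(3.87)), (0.172, np.float64(5.36)), (0.1715, np.float64(6.56)), (0.171, np.float64(7.93)), (0.1705, np.float64(9.33)), (0.17, np.float64(10.24)), (0.1695, np.float64(10.91)), (0.1692, np.float64(11.57)), (0.1689, np.float64(12.92))]
tug 20.19 [0.6121 0.1734 0.36  ] F [-1.73 -0.18  8.44] gap 0.0229 gf 60.4
hold [np.float64(13.4), np.float64(12.0), np.float64(11.6), np.float64(13.5), np.float64(12.0), np.float64(11.6), np.float64(12.2), np.float64(13.1), np.float64(12.8), np.float64(12.1), np.float64(12.9), np.float64(11.9)]
eased 0.1729 3.684104959962334 3.6445729200558112
 23.36 [0.6121 0.1733 0.3633] F [ 1.08 -0.78 -0.1 ] gap 0.0232 gf 59.7
```

The hook carried about 12.4 N for over a second, then eased to 3.7 N. Now I let go and retreat.

```bash
python3 - <<'E'
from h import *
env.move_gripper(.03); env.move_gripper(.055); print("fz",fz(8))
env.move_linear(at(0,.173+.09),feed=.06)
st("up")
env.move_linear([.50,-.02,.46],feed=.2); env.dwell(2.0); st()
a=viewer.camera("scene");b=viewer.camera("top")
cv2.imwrite("pics/e.png",cv2.resize(np.hstack([a[220:380,290:430],b[150:310,170:310]]),None,fx=2.8,fy=2.8,interpolation=2))
E
```

```text
fz 0.28954159676759805
up 25.75 [0.6121 0.1733 0.4531] F [ 0.06 -0.31 -0.62] gap 0.0548 gf 0.0
 29.02 [ 0.5  -0.02  0.46] F [0.55 0.18 0.46] gap 0.0551 gf 0.0
```

View pics/e.png

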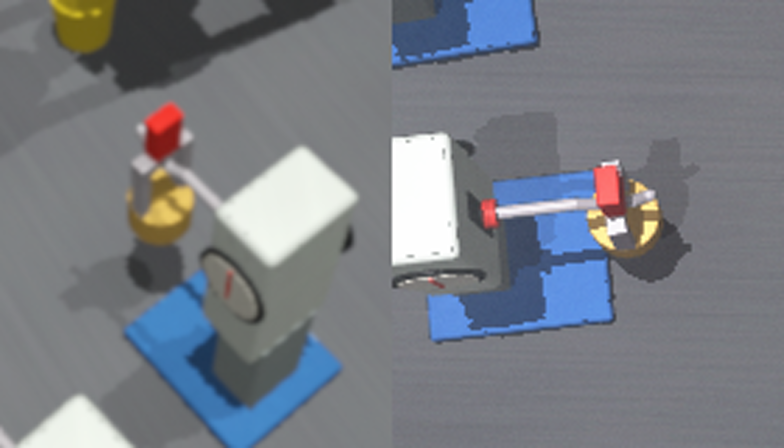

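The weight hangs upright from the hook (tab at crop (165,130), foot at (160,215)) and the fingers are clear. I check that it is still, then hand in.

```bash
python3 - <<'E'
from h import *
env.dwell(1.5)
def c(n,x,y):
    im=viewer.camera(n)[y:y+80,x:x+70].astype(int);m=(im[...,2]>120)&(im[...,1]<70)&(im[...,0]<70)
    v,u=np.nonzero(m);return np.array([u.mean()+x,v.mean()+y])
for _ in range(5): print(c("scene",325,240).round(2),c("top",375-140,190).round(2)); env.dwell(.15)
e=ticket.hand_in(); print(e); st()
E
```

```text
[348.39 266.9 ] [248.   222.78]
[348.39 266.9 ] [248.38 222.62]
[348.39 266.9 ] [248.   222.71]
[348.43 266.87] [248.5  222.67]
[348.39 266.9 ] [248.   222.71]
the job is handed in; nothing more can be done
None
the job is handed in; nothing more can be done
```

The check weight hangs still and upright on the hook of the balance nearest the base; it was tugged at about 12.4 N total for just over a second, eased to 3.7 N, then released, and the job is handed in (no verdict was returned).

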